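# Make up two sampling kits

## Robot

A 7-joint arm with a two-finger parallel gripper is mounted at the origin on a cart in front of the work surface, level with it; the furniture and walls round the work are solid. World frame = base frame: x ahead of the robot, y to its left, z up, the work surface at z = 0. Lengths are in mm, angles in rad, forces in N, time in s.
With the tool pointing down it reaches from about 350 to 900 mm from the base axis. Payload 19.9 kg.
Tool frame: the origin (TCP) lies midway between the tips of the shut fingers; the grasp point (between the pads) lies 19 mm behind it; z points along the fingers, y is the line along which they close (so a half turn about z gives the same grasp; the last joint's range is limited). The gripper opens to 85 mm and grips with 20 to 120 N. Pads are 22 mm wide; open, the fingers measure 114 mm over their backs; the gripper's body (76 mm by 85 mm) begins 54 mm behind the grasp point. The pads swing forward as they close: fully open they stand 13 mm farther back than shut.
Start: joints at [1.262, 0.417, -0.01, 1.614, 0.005, 1.111, -0.053], TCP at [164.774, -602.869, 231.26] pointing down, gripper open.
Joint ranges: [-2.81, 2.81], [-0.39, 2.02], [-1.27, 1.25], [0.06, 2.57], [-1.19, 4.33], [0.19, 2], [-2.82, 2.82]. Speed limits (rad/s): [1.89, 1.89, 2.39, 2.39, 3.01, 3.01, 3.01].

## Interface

Orientations are given as a rotation vector (axis times angle).
In Python, from station import bot, snapshot gives the robot as it stands. The module is installed in compiled form; this text tells all that it offers.
- The arm moves only by the shell command python3 -m crank 'ROWS' [FORCE]. ROWS is text: rows parted by semicolons, each of 7 numbers parted by spaces: the turn, a rotation vector about the world's x, y, z in degrees, then the shift along the world's x, y, z in cm, then the gripper's target within -1 to 1 (fully open at 1, half-way at 0, shut at -1). In form: rx ry rz dx dy dz gripper; .... A call has 1 to 20 rows; each row is the pose to reach, as a shift and turn from the pose commanded when the call began; what a row does not reach only later rows make up. A row lasts 1/12 s, in which the tool goes at most 41.7 mm and 7.16 degrees, less where a joint would pass 70% of its speed; a pose out of reach is approached as far as the arm can. A call with a gripper value outside its range is refused whole. The fingers move at their own pace and stop on an object; FORCE is the grip in N (left out, the last holds). Time passes only in rows, so rows that repeat a pose let the fingers close. It gives the time, the measured TCP pose, the force, the opening and the grip force at its end, in the units of the state.
- bot.observe(): the state, without advancing time (a new reading comes with each control period).
- snapshot(name): name is "scene" or "side" or "wrist"; returns a dict with "image" (420x560x3 uint8, red, green, blue), "depth" (420x560 float32, mm along the optical axis (not along the pixel's ray), 0 where there is no reading), "camera_matrix" (3x3 intrinsics, pixels), "world_to_cam" (4x4, takes a point from world to camera coordinates). Camera axes: x right, y down, z forward; pixel columns grow to the right and rows downward; lengths in mm; the calibration is good to about 2 mm. A picture is of the moment at which its call begins.
- bot.sign_off(): hands the job in; it is judged then, once.
The state is a dict: "clock": time; "q": joint angles; "joint_velocities": joint speeds; "effort": joint torques, N m; "tcp_pos": TCP position; "orientation": TCP orientation; "contact_force": force on the tool from outside, world axes, zero at the start; "torque": the same for the moment, N m; "finger_gap": finger opening in mm; "gripper_force": force on a finger pad.
Only numpy, scipy, OpenCV 4.12 (cv2) and the standard library are available. Lean on these libraries where they do the work, as an engineer would, in place of code of your own. Each camera call takes 0.05 s, during which the arm holds its last target. There are 200 camera calls.

## Task

Make up the two sampling kits from the things standing on the bench: the blue tray gets the yellow-lidded sample jar in its large pocket and the white-capped vial in its small pocket; the white tray gets the timer in its large pocket and the brown, black-capped vial in its small pocket. Stand each thing upright on the floor of its pocket, about in the middle, without tipping any of them over on the way, and leave the forceps and the marker where they are.

Things in the scene. Friction and masses are not known exactly. Their poses are not given: they have to be found in the camera images.
- jar: sample jar, white with a yellow screw lid, standing; round, 58 mm across, 70 mm high (the lid, 58 mm across, is the top 14 mm). Origin: centre of its underside, z up
- white_vial: clear vial with a white cap, standing by itself on the bench (not one of those in the far blue rack); round, 17 mm across, 62 mm high. Pinch it at 30 to 50 mm height. Origin: centre of its underside, z up
- timer: white countdown timer with a display, standing on edge; 20 mm thick (along its x, from -8 to +10 mm), 62 mm wide (along its y), 60 mm high. Origin: on its underside, z up
- brown_vial: brown vial with a black cap, standing by itself on the bench (not one of those in the far blue rack); round, 17 mm across, 62 mm high. Pinch it at 30 to 50 mm height. Origin: centre of its underside, z up
- blue_tray: blue kit tray, a fixed moulded insert 94 x 142 mm and 16 mm high, with a small tab at each end (154 mm over the tabs). Origin: centre of its underside; x across its width, y along its length, z up. Two square pockets, each 81 or 41 mm wide, floors 4 mm above the underside: the large one (81 mm) is centred at x 0, y -24 mm, the small one (41 mm) at x 0, y +46 mm
- white_tray: white kit tray, a fixed moulded insert 94 x 142 mm and 16 mm high, with a small tab at each end (154 mm over the tabs). Origin: centre of its underside; x across its width, y along its length, z up. Two square pockets, each 81 or 41 mm wide, floors 4 mm above the underside: the large one (81 mm) is centred at x 0, y -24 mm, the small one (41 mm) at x 0, y +46 mm
- forceps: bystander: steel forceps lying flat along their y, 122 mm long, 13 mm wide, 8 mm high. Origin: centre of their underside
- marker: bystander: white felt marker with a black cap, lying along its y, 126 mm long, 16 mm thick. Origin: centre of its underside. It lies before the two stacked controllers (0.23 m high, from y -0.05 to 0.15, their switches out to x 0.425); right of them (y below -0.09) stand two drums, 0.25 m high with tubes to 0.31 m, fronts at x 0.44 to 0.47

How it is judged:
By the outcome, as a careful person would: the job done as asked, in the order asked, and still so for the second after the job is handed in, with the robot touching nothing.
It also fails if it takes over 131 s, if anything falls off the work surface, if the arm or the gripper's body presses on something with over 40 N, if the wrist force passes 120 N, or if a joint passes its speed limit or range.

## Working session

There is one attempt and no reset: what is moved stays moved. The work goes in short steps, Python scripts to look and compute and a shell command to move; the robot and the scene stay as the last step left them, time stands still between calls to the robot, and variables do not carry over. Pictures are saved under pics/ and viewed, at most 14 in all, crops included, and the job is handed in when it is done.

```bash
mkdir -p pics
cat > h.py <<'E'
import numpy as np, cv2
from station import bot, snapshot
def take(n,f):
    s=snapshot(n); cv2.imwrite(f'pics/{f}.png',s['image'][:,:,::-1]); np.savez(f'pics/{f}.npz',**s); return s
def pts(s):
    K=s['camera_matrix'];T=np.linalg.inv(s['world_to_cam']);d=s['depth']
    v,u=np.mgrid[:d.shape[0],:d.shape[1]]
    p=np.stack([(u-K[0,2])/K[0,0]*d,(v-K[1,2])/K[1,1]*d,d],-1)
    return p@T[:3,:3].T+T[:3,3]
def ray(s,u,v,z):
    K=s['camera_matrix'];T=np.linalg.inv(s['world_to_cam'])
    r=T[:3,:3]@np.linalg.inv(K)@[u,v,1];c=T[:3,3]
    return c+r*(z-c[2])/r[2]
E
python3 - <<'E'
from h import *
for n in ['scene','side']:
    s=take(n,n+'0'); T=np.linalg.inv(s['world_to_cam']); print(n,T.round(2).tolist(),s['camera_matrix'].tolist())
print(bot.observe())
E
```

```text
scene [[-0.79, -0.3, 0.54, -213.17], [-0.61, 0.37, -0.69, 949.14], [0.01, -0.88, -0.48, 639.58], [0.0, 0.0, 0.0, 1.0]] [[420.03800643468236, 0.0, 283.8148442873082], [0.0, 420.03800643468236, 218.69815975950962], [0.0, 0.0, 1.0]]
side [[0.93, -0.13, 0.35, -77.46], [-0.38, -0.35, 0.86, -1222.67], [0.01, -0.93, -0.37, 610.32], [0.0, 0.0, 0.0, 1.0]] [[545.8881022602402, 0.0, 283.68864163490304], [0.0, 545.8881022602402, 206.69043887733395], [0.0, 0.0, 1.0]]
{'clock': 0.1, 'q': array([ 1.26250643,  0.41791771, -0.01031684,  1.61409858,  0.00470757,
        1.11071914, -0.05299506]), 'joint_velocities': array([-0.00044669, -0.00076193, -0.00032221,  0.00010226, -0.0004464 ,
       -0.00213186,  0.00012044]), 'effort': array([ 3.77514414e-03, -8.65816641e+01,  6.81423191e-01, -4.35633910e+01,
        1.92706118e-02,  4.98795707e-03, -4.84243787e-05]), 'tcp_pos': array([ 164.68748683, -602.58832643,  230.72710519]), 'orientation': array([-3.11259266e+00, -4.17730295e-01,  3.69699893e-04]), 'contact_force': array([-0.06253269,  0.20159647,  0.06242358]), 'torque': array([-0.00126848,  0.00783772,  0.03471549]), 'gripper_force': 0.0, 'finger_gap': 85.12573758003562}
```

View pics/scene0.png

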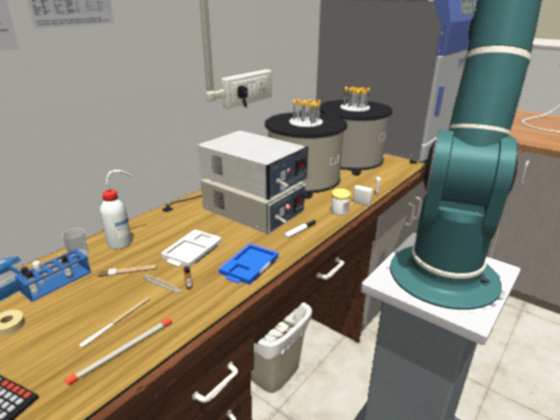

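View pics/side0.png

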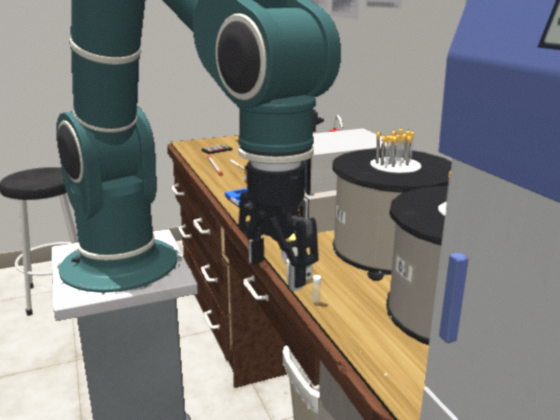

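The scene view shows the jar at (341,202), timer (363,195), white vial (378,185), brown vial (188,277), blue tray (249,263), white tray (191,247), marker (300,228) and forceps (162,284). In the side view the gripper hides most of the right-hand group.

Run:
```python
from h import *
s=np.load('pics/scene0.npz'); P=pts(s)
for n,(u,v) in dict(jarlid=(341,194),jar=(341,208),timer=(363,195),wv=(378,188),bv=(188,280),bvcap=(186,269),blue=(249,263),white=(191,247),mark=(300,228),forc=(162,284)).items(): print(n,P[v,u].round(0),s['image'][v,u])
im=s['image'][:,:,::-1]
a=cv2.resize(im[165:230,315:395],None,fx=6,fy=6,interpolation=2)
b=cv2.resize(im[220:300,140:290],None,fx=5,fy=5,interpolation=2)
cv2.imwrite('pics/a.png',a);cv2.imwrite('pics/b.png',b)
```

```text
jarlid [ 384. -120.   70.] [254 253 161]
jar [ 376. -113.   25.] [214 213 202]
timer [ 360. -228.   34.] [184 184 173]
wv [ 355. -330.   25.] [178 169 154]
bv [463. 446.  27.] [177 171 161]
bvcap [465. 447.  59.] [57 54 52]
blue [419. 279.   5.] [ 58 139 248]
white [601. 320.   3.] [254 254 254]
mark [415.  57.  13.] [253 253 251]
forc [532. 474.  -1.] [200 183 150]
```

View pics/a.png

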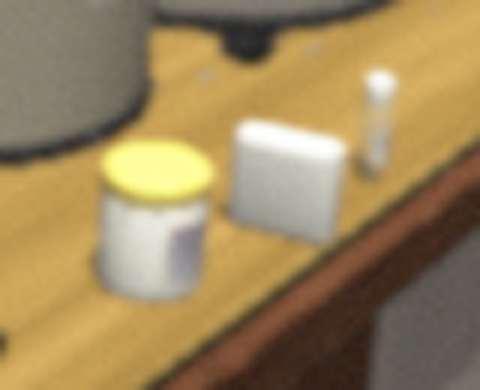

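View pics/b.png

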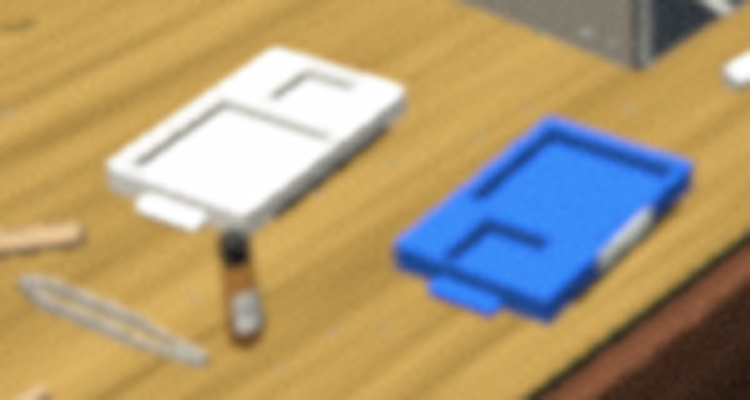

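The first crop shows the jar, the timer with its broad faces turned to the camera, and the white vial. In the second, the white tray has its large pocket at the left end and its small pocket at the far right. The blue tray has its small pocket at the left end (+y), and the brown vial stands between the trays and the forceps.

```bash
python3 -m crank '0 0 0 4 9 5 1;0 0 0 17 34 6 1;0 0 0 17 34 6 1;0 0 0 17 34 6 1;0 0 0 17 34 6 1;0 0 0 17 34 6 1;0 0 0 17 34 6 1;0 0 0 17 34 6 1;0 0 0 17 34 6 1;0 0 0 17 34 6 1;0 0 0 17 34 6 1;0 0 0 17 34 6 1;0 0 0 17 34 6 1;0 0 0 17 34 6 1'
python3 - <<'E'
from h import *
s=take('wrist','w1'); print(np.linalg.inv(s['world_to_cam']).round(2).tolist(),s['camera_matrix'][0]); print(bot.observe()['tcp_pos'])
s=np.load('pics/scene0.npz'); hsv=cv2.cvtColor(s['image'],cv2.COLOR_RGB2HSV)
def comp(m,box):
    k=np.zeros(m.shape,np.uint8);u0,v0,u1,v1=box;k[v0:v1,u0:u1]=m[v0:v1,u0:u1]
    n,l,st,c=cv2.connectedComponentsWithStats(k);i=1+st[1:,4].argmax();return (l==i).astype(np.uint8),c[i]
H,S,V=cv2.split(hsv)
m,_=comp(((H>24)&(H<36)&(S>70)&(V>190)).astype(np.uint8),(325,180,358,206));print('lid',m.sum(), cv2.boundingRect(m))
m,_=comp(((H>100)&(H<125)&(S>120)).astype(np.uint8),(210,235,290,290));print('blue',m.sum(),cv2.boundingRect(m))
E
```

```text
clock: 1.27
tcp_pos: [334.2, -263.7, 291.0]
orientation: [-3.114, -0.415, 0.001]
contact_force: [-0.6, -0.4, 0.4]
finger_gap: 85.9
gripper_force: 0.0
[[0.26, -0.92, -0.31, 412.96], [-0.96, -0.25, -0.08, -242.37], [-0.0, 0.32, -0.95, 433.48], [0.0, 0.0, 0.0, 1.0]] [314.7419685    0.         280.99317109]
[ 334.23333929 -263.61191554  290.95696873]
lid 156 (332, 188, 19, 12)
blue 1282 (220, 244, 58, 40)
```

View pics/w1.png

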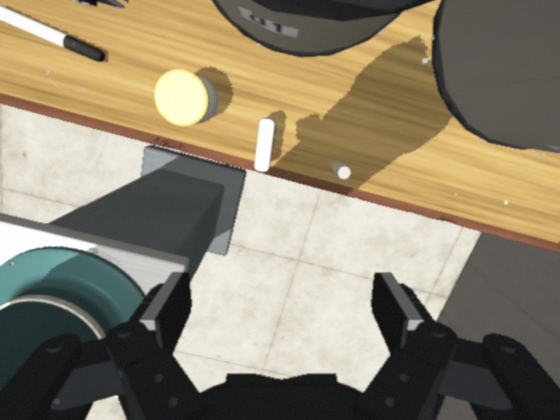

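The wrist view shows the jar lid at (181,97), the timer top at (265,145) and the white cap at (344,172). All are near the bench's front edge.

```bash
cat >> h.py <<'E'
def blob(s,m,box):
    k=np.zeros(m.shape,np.uint8);u0,v0,u1,v1=box;k[v0:v1,u0:u1]=m[v0:v1,u0:u1]
    n,l,st,c=cv2.connectedComponentsWithStats(k);i=1+st[1:,4].argmax()
    cn=cv2.findContours((l==i).astype(np.uint8),0,2)[0][0]
    return st[i],c[i],cn
def rectworld(s,cn,z):
    w=np.array([ray(s,*p[0],z)[:2] for p in cn],np.float32)
    r=cv2.minAreaRect(w); return r
E
python3 - <<'E'
from h import *
s=np.load('pics/w1.npz'); P=pts(s)
hsv=cv2.cvtColor(s['image'],cv2.COLOR_RGB2HSV); H,S,V=cv2.split(hsv)
for n,m,b,z in [('jar',(H>22)&(H<38)&(V>215),(145,60,212,132),70),('timer',(S<45)&(V>215),(245,105,285,185),60),('vial',(S<60)&(V>170),(330,158,360,186),62)]:
    st,c,cn=blob(s,m.astype(np.uint8),b); print(n,st,c.round(1),ray(s,*c,z).round(1),'depthpt',P[int(c[1]),int(c[0])].round(1)); print(rectworld(s,cn,z)); print(cv2.minEnclosingCircle(np.array([ray(s,*p[0],z)[:2] for p in cn],np.float32)))
E
```

```text
jar [ 153   69   55   57 2414] [180.3  97.1] [ 393.8 -133.3   70. ] depthpt [ 393.7 -132.8   69.5]
((393.251953125, -133.69606018066406), (57.59281921386719, 57.27509689331055), 58.05171585083008)
((393.09844970703125, -133.18568420410156), 29.515029907226562)
timer [254 119  20  52 734] [263.6 144.5] [ 367.2 -232.8   60. ] depthpt [ 367.6 -232.    60. ]
((366.3232116699219, -232.9102020263672), (59.870849609375, 16.835813522338867), 6.998755931854248)
((366.235595703125, -232.1964874267578), 30.010347366333008)
vial [338 166  13  13 131] [343.8 172.3] [ 361.  -333.2   62. ] depthpt [ 361.  -332.2   62.1]
((360.543212890625, -333.03826904296875), (14.035833358764648, 14.826566696166992), 62.21071243286133)
((360.8204345703125, -333.28472900390625), 7.77420711517334)
```

```bash
python3 -m crank '0 0 0 0 50 4 1;0 0 0 0 50 4 1;0 0 0 0 50 4 1;0 0 0 0 50 4 1;0 0 0 0 50 4 1;0 0 0 0 50 4 1;0 0 0 0 50 4 1;0 0 0 0 50 4 1;0 0 0 0 50 4 1;0 0 0 0 50 4 1;0 0 0 0 50 4 1;0 0 0 0 50 4 1;0 0 0 0 50 4 1;0 0 0 14 60 5 1;0 0 0 14 60 5 1;0 0 0 14 60 5 1;0 0 0 14 60 5 1;0 0 0 14 60 5 1;0 0 0 14 60 5 1;0 0 0 14 60 5 1'
python3 - <<'E'
from h import *
s=take('wrist','w2'); print(bot.observe()['tcp_pos'])
s1=np.load('pics/w1.npz'); P=pts(s1).reshape(-1,3); 
P=np.r_[P,pts(np.load('pics/scene0.npz')).reshape(-1,3)]
for y in range(-400,-60,30):
    q=P[(abs(P[:,1]-y)<15)&(P[:,2]>90)&(P[:,2]<330)&(P[:,0]>405)]; 
    if len(q): print(y,np.percentile(q[:,0],1).round(),len(q))
E
```

```text
clock: 2.98
tcp_pos: [476.3, 338.0, 339.3]
orientation: [-3.112, -0.417, 0.007]
contact_force: [-1.6, -0.4, -0.8]
finger_gap: 85.2
gripper_force: 0.0
[475.06198036 337.40723423 340.04771565]
-400 486.0 7989
-370 514.0 375
-340 523.0 297
-310 481.0 667
-280 469.0 2012
-250 464.0 2607
-220 461.0 2166
-190 468.0 1447
-160 474.0 1003
-130 493.0 957
-100 516.0 748
-70 574.0 335
```

View pics/w2.png

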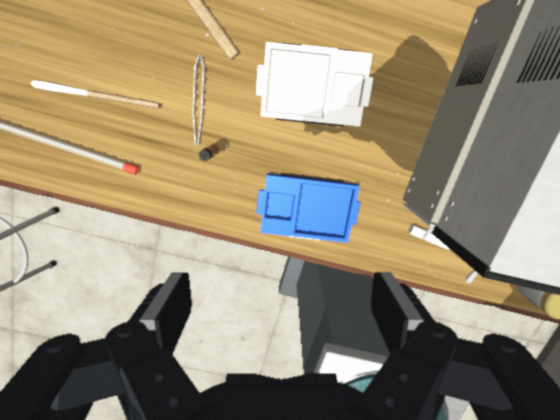

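The wrist view shows the blue tray centred near (309,208) with its small pocket at (280,206), and the white tray near (315,84) with its large pocket at (297,83) and small pocket at (349,89). The brown vial's cap is at (206,154) and the forceps at (198,100).

Run:
```python
from h import *
s=np.load('pics/w2.npz'); P=pts(s)
hsv=cv2.cvtColor(s['image'],cv2.COLOR_RGB2HSV); H,S,V=cv2.split(hsv)
for n,m,b,sm in [('blue',(H>100)&(H<125)&(S>110),(250,165,368,250),(280,206)),('white',(S<45)&(V>130),(250,35,380,133),(349,89))]:
    k=cv2.morphologyEx(m.astype(np.uint8),cv2.MORPH_CLOSE,np.ones((7,7)))
    ko=cv2.morphologyEx(k,cv2.MORPH_OPEN,np.ones((41,41)))  # drop the tabs
    for nm,kk in (('tabs',k),('body',ko)):
        st,c,cn=blob(s,kk,b); print(n,nm,st,c.round(1),ray(s,*c,16).round(1),rectworld(s,cn,16))
    print('small pocket ~',ray(s,*sm,4).round(1))
st,c,cn=blob(s,((V<75)).astype(np.uint8),(190,140,225,168)); print('brown',st,c,ray(s,*c,62).round(1),rectworld(s,cn,62),P[int(c[1]),int(c[0])])
big=cv2.resize(s['image'][30:250,180:390,::-1],None,fx=2.7,fy=2.7,interpolation=2); cv2.imwrite('pics/c.png',big)
```

```text
blue tabs [ 257  174  103   68 5542] [307.9 207.3] [421.8 281.5  16. ] ((419.9263000488281, 281.4981994628906), (96.35354614257812, 156.40020751953125), 8.265578269958496)
blue body [ 262  178   93   59 5132] [307.6 207.2] [421.8 282.   16. ] ((421.0314636230469, 280.6253967285156), (94.63506317138672, 145.6646270751953), 15.362601280212402)
small pocket ~ [408.6 323.    4. ]
white tabs [ 256   42  117   84 8182] [313.9  83.5] [594.7 325.4  16. ] ((592.8399047851562, 325.12298583984375), (96.60448455810547, 158.56558227539062), 10.093094825744629)
white body [ 261   45  109   78 7856] [314.4  83.6] [594.8 324.7  16. ] ((593.6343383789062, 322.4224853515625), (97.8455581665039, 150.39576721191406), 14.14378547668457)
small pocket ~ [601.9 274.5   4. ]
brown [205 149   7   8  34] [208.67647059 152.02941176] [473.7 438.1  62. ] ((473.9588317871094, 437.78704833984375), (11.621262550354004, 6.06199312210083), 46.15372085571289) [473.69748418 438.81156275  62.8671406 ]
```

View pics/c.png

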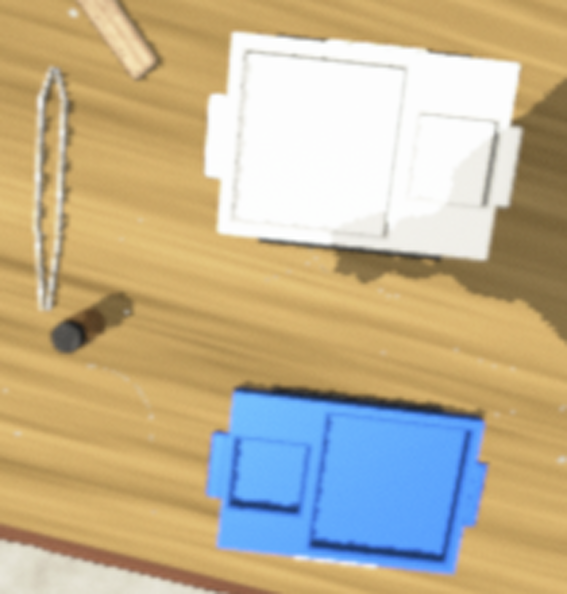

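The crop gives top-face corners of about (235,390), (485,418), (457,573), (220,548) for blue and (235,33), (520,62), (488,260), (218,235) for white. The brown cap is centred at (69,334).

Run:
```python
from h import *
s=np.load('pics/w2.npz')
f=lambda p,z:ray(s,p[0]/2.7+180,p[1]/2.7+30,z)[:2]
print('brown',f((69,334),62))
for n,C,sg in (('blue',[(235,390),(485,418),(457,573),(220,548)],1),('white',[(235,33),(520,62),(488,260),(218,235)],-1)):
    w=np.array([f(c,16) for c in C]); c=w.mean(0)
    l=(w[0]+w[3]-w[1]-w[2])/2; wd=(w[0]+w[1]-w[2]-w[3])/2
    a=np.degrees(np.arctan2(l[1],l[0])); b=np.degrees(np.arctan2(wd[1],wd[0]))
    print(n,c.round(1),np.linalg.norm(l).round(1),np.linalg.norm(wd).round(1),'long',a.round(1),'wide',b.round(1))
    t=np.radians((a+b+90)/2); y=sg*np.array([np.cos(t),np.sin(t)])
    print(' large',(c-24*y).round(1),'small',(c+46*y).round(1))
for n,p in (('bluelarge',[(327,415),(470,432),(445,558),(312,545)]),('bluesmall',[(238,438),(310,443),(298,510),(230,503)]),('wlarge',[(245,53),(407,68),(387,237),(234,218)]),('wsmall',[(418,114),(497,122),(487,207),(414,198)])):
    print(n,np.mean([f(q,16) for q in p],0).round(1))
```

```text
brown [470.4647669  441.67335838]
blue [418.9 278.2] 141.5 95.4 long 98.9 wide 9.5
 large [422.8 254.5] small [411.6 323.6]
white [592.3 322.6] 142.1 95.1 long 100.2 wide 9.7
 large [588.1 346.2] small [600.2 277.3]
bluelarge [422.3 255.7]
bluesmall [412.9 324.7]
wlarge [588.  346.4]
wsmall [599.7 277.6]
```

```bash
python3 -m crank '0 0 0 -12.5 -47 -4 1;0 0 0 -12.5 -47 -4 1;0 0 0 -12.5 -47 -4 1;0 0 0 -12.5 -47 -4 1;0 0 0 -12.5 -47 -4 1;0 0 0 -12.5 -47 -4 1;0 0 0 -12.5 -47 -4 1;0 0 0 -12.5 -47 -4 1;0 0 0 -12.5 -47 -4 1;0 0 0 -12.5 -47 -4 1;0 0 0 -12.5 -47 -4 1;0 0 0 -12.5 -47 -4 1;0 0 0 -8.1 -47 -21 1;0 0 0 -8.1 -47 -21 1;0 0 0 -8.1 -47 -21 1;0 0 0 -8.1 -47 -21 1;0 0 0 -8.1 -47 -21 1;0 0 0 -8.1 -47 -21 1;0 0 0 -8.1 -47 -21 1;0 0 0 -8.1 -47 -21 1'
python3 - <<'E'
from h import *
o=bot.observe();print(o['q'].round(2),o['tcp_pos'].round(1))
s=take('wrist','w3')
hsv=cv2.cvtColor(s['image'],cv2.COLOR_RGB2HSV); H,S,V=cv2.split(hsv)
st,c,cn=blob(s,((H>22)&(H<38)&(V>200)&(S>60)).astype(np.uint8),(150,60,420,400));print(st,c)
print(cv2.minEnclosingCircle(np.array([ray(s,*p[0],70)[:2] for p in cn],np.float32)))
E
```

```text
clock: 4.7
tcp_pos: [393.8, -133.3, 132.8]
orientation: [3.112, 0.416, 0.002]
contact_force: [0.3, -0.2, -0.0]
finger_gap: 85.2
gripper_force: 0.0
[ 0.98  0.27 -0.81  2.18  0.27  0.79 -1.31] [ 393.8 -133.3  132.8]
[ 240  191  106   76 2557] [284.12475557 215.92725851]
((396.7455139160156, -140.6277313232422), 36.88302993774414)
```

```bash
python3 -m crank '0 0 0 0 0 -3 1;0 0 0 0 0 -6 1;0 0 0 0 0 -9 1;0 0 0 0 0 -11.5 1;0 0 0 0 0 -11.5 1;0 0 0 0 0 -11.5 0;0 0 0 0 0 -11.5 -0.6;0 0 0 0 0 -11.5 -0.6;0 0 0 0 0 -11.5 -0.6;0 0 0 0 0 -11.5 -0.6;0 0 0 0 0 -11.5 -0.6;0 0 0 0 0 -11.5 -0.6' 40
```

```text
clock: 5.75
tcp_pos: [394.9, -133.6, 18.5]
orientation: [3.111, 0.417, 0.004]
contact_force: [-4.8, 2.1, 19.1]
finger_gap: 56.3
gripper_force: 38.2
```

```bash
python3 -m crank '0 0 0 0 0 1 -0.6;0 0 0 0 0 4 -0.6;0 0 0 0 0 8 -0.6;0 0 0 -3.5 4 18 -0.6;0 0 0 -3.5 4 18 -0.6;0 0 0 -3.5 10 28 -0.6;0 0 0 -3.5 10 28 -0.6;0 0 0 -3.5 10 28 -0.6;0 0 0 -2 30 28 -0.6;0 0 0 -2 30 28 -0.6;0 0 0 -2 30 28 -0.6;0 0 0 -2 30 28 -0.6;0 0 0 -2 30 28 -0.6;0 0 0 2.9 38.8 24 -0.6;0 0 0 2.9 38.8 24 -0.6;0 0 0 2.9 38.8 20 -0.6;0 0 0 2.9 38.8 16 -0.6;0 0 0 2.9 38.8 12 -0.6;0 0 0 2.9 38.8 10 -0.6;0 0 0 2.9 38.8 10 -0.6'
python3 - <<'E'
from h import *
s=take('scene','s1');cv2.imwrite('pics/s1c.png',cv2.resize(s['image'][190:300,170:310,::-1],None,fx=4,fy=4,interpolation=2))
E
```

```text
clock: 7.42
tcp_pos: [422.3, 255.7, 115.1]
orientation: [3.113, 0.42, -0.0]
contact_force: [2.2, -0.7, -0.1]
finger_gap: 56.1
gripper_force: 43.0
```

View pics/s1c.png

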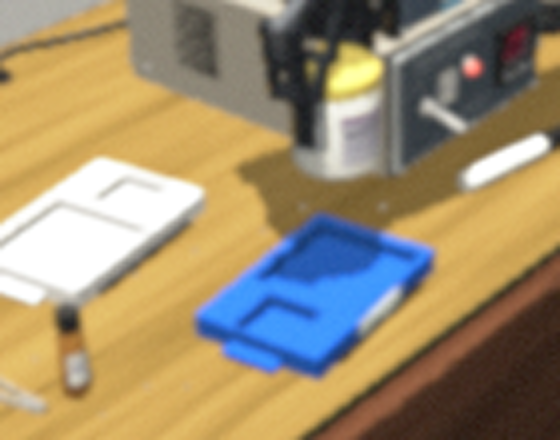

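The crop shows the jar upright in the gripper, hanging above the blue tray's large pocket.

```bash
python3 -m crank '0 0 0 0 0 -3 -0.6;0 0 0 0 0 -6 -0.6;0 0 0 0 0 -8 -0.6;0 0 0 0 0 -8.8 -0.6;0 0 0 0 0 -9.2 -0.6;0 0 0 0 0 -9.4 -0.6;0 0 0 0 0 -9.4 -0.6;0 0 0 0 0 -9.4 -0.6'
```

```text
clock: 8.13
tcp_pos: [423.6, 255.3, 23.6]
orientation: [-3.113, -0.417, -0.003]
contact_force: [-0.7, -0.6, -0.5]
finger_gap: 55.4
gripper_force: 43.5
```

```bash
python3 -m crank '0 0 0 0 0 -0.2 -0.6;0 0 0 0 0 -0.3 -0.6;0 0 0 0 0 -0.3 -0.6;0 0 0 0 0 -0.3 -0.6'
```

```text
clock: 8.47
tcp_pos: [424.1, 255.6, 21.6]
orientation: [3.113, 0.418, 0.005]
contact_force: [-6.5, -10.2, 44.5]
finger_gap: 55.7
gripper_force: 44.7
```

```bash
python3 -m crank '0 0 0 0 0 0.2 -0.3;0 0 0 0 0 0.2 0.2;0 0 0 0 0 0.2 0.6;0 0 0 0 0 0.2 1;0 0 0 0 0 0.2 1;0 0 0 0 0 0.2 1;0 0 0 0 0 2 1;0 0 0 0 0 5 1;0 0 0 0 0 9 1;0 0 0 0 0 13 1;0 0 0 0 0 17 1;0 0 0 0 0 21 1;0 0 0 0 0 25 1;0 0 0 0 0 28 1;0 0 0 0 0 28 1'
python3 - <<'E'
from h import *
s=take('wrist','w4')
hsv=cv2.cvtColor(s['image'],cv2.COLOR_RGB2HSV); H,S,V=cv2.split(hsv)
st,c,cn=blob(s,((H>24)&(H<36)&(V>225)&(S>60)).astype(np.uint8),(100,0,480,300));print(st,c)
print(cv2.minEnclosingCircle(np.array([ray(s,*p[0],74)[:2] for p in cn],np.float32)), pts(s)[int(c[1]),int(c[0])])
E
```

```text
clock: 9.72
tcp_pos: [424.0, 256.7, 304.4]
orientation: [-3.112, -0.418, -0.01]
contact_force: [0.3, 0.1, 0.3]
finger_gap: 85.6
gripper_force: 0.0
[ 260  160   45   44 1555] [281.55241158 181.55241158]
((421.144775390625, 255.81044006347656), 27.32493782043457) [422.17809361 256.94699314  74.77684693]
```

View pics/w4.png

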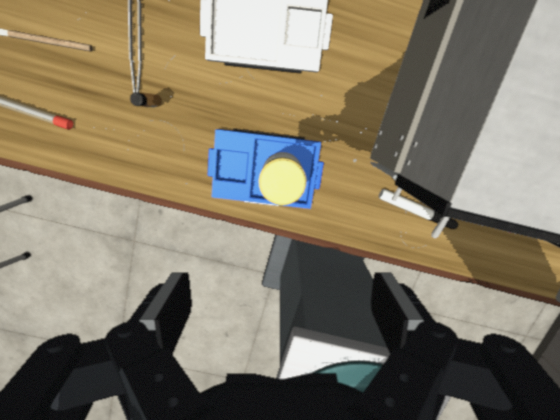

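The wrist view shows the jar standing in the middle of the blue tray's large pocket at (283,180), with the other things unmoved. Next is the white vial.

```bash
python3 -m crank '0 0 0 -6.2 -40 1 1;0 0 0 -6.2 -40 1 1;0 0 0 -6.2 -40 1 1;0 0 0 -6.2 -40 1 1;0 0 0 -6.2 -40 1 1;0 0 0 -6.2 -40 1 1;0 0 0 -6.2 -40 1 1;0 0 0 -6.2 -40 1 1;0 0 0 -6.2 -40 1 1;0 0 0 -6.2 -40 1 1;0 0 0 -6.2 -58.8 -4 1;0 0 0 -6.2 -58.8 -4 1;0 0 0 -6.2 -58.8 -4 1;0 0 0 -6.2 -58.8 -4 1;0 0 0 -6.2 -58.8 -4 1;0 0 0 -6.2 -58.8 -12 0.2;0 0 0 -6.2 -58.8 -16 0;0 0 0 -6.2 -58.8 -17 0;0 0 0 -6.2 -58.8 -17 0;0 0 0 -6.2 -58.8 -17 0'
python3 - <<'E'
from h import *
s=take('wrist','w5');P=pts(s)
T=s['world_to_cam']@[360.8,-333.2,62,1];u=s['camera_matrix']@T[:3]/T[2];u=u[:2];print(u)
m=(P[...,2]>45)&(P[...,2]<72)&(abs(P[...,0]-361)<40)&(abs(P[...,1]+333)<40)
st,c,cn=blob(s,m.astype(np.uint8),(0,0,560,420));print(st,c,ray(s,*c,62),np.median(P[m],0))
cv2.imwrite('pics/w5c.png',s['image'][:,:,::-1])
E
```

```text
clock: 11.43
tcp_pos: [359.8, -331.5, 127.3]
orientation: [-3.109, -0.418, 0.004]
contact_force: [0.1, -0.5, 1.2]
finger_gap: 42.6
gripper_force: 0.0
[284.74940678 227.43163964]
[275 210  21  27 465] [284.81290323 223.64086022] [ 363.57260799 -332.47387453   62.        ] [ 363.10732561 -332.66224598   61.53764468]
```

View pics/w5.png

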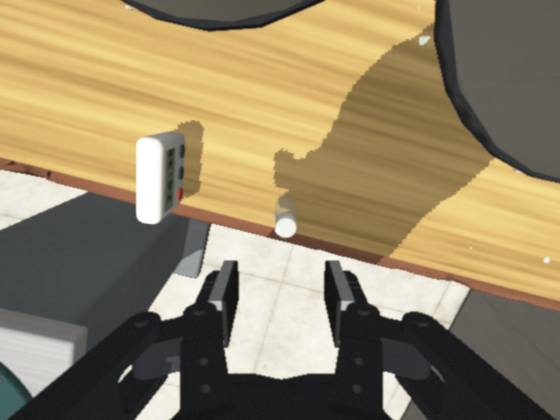

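The white cap is at (285,228), exactly where the first measurement puts it. I'll go down and pinch.

```bash
python3 -m crank '0 0 0 0 0 -3 0;0 0 0 0 0 -6 0;0 0 0 0 0 -9 0;0 0 0 0 0 -10.9 0;0 0 0 0 0 -10.9 0;0 0 0 0 0 -10.9 0;0 0 0 0 0 -10.9 -0.9;0 0 0 0 0 -10.9 -0.9;0 0 0 0 0 -10.9 -0.9;0 0 0 0 0 -10.9 -0.9;0 0 0 0 0 -10.9 -0.9' 30
```

```text
clock: 12.4
tcp_pos: [361.8, -333.9, 22.3]
orientation: [3.111, 0.417, 0.003]
contact_force: [-2.2, 2.4, 16.9]
finger_gap: 16.3
gripper_force: 28.9
```

```bash
python3 -m crank '0 0 0 0 0 1 -0.9;0 0 0 0 0 4 -0.9;0 0 0 0 0 8 -0.9;0 0 0 0 10 18 -0.9;0 0 0 0 10 18 -0.9;0 0 0 0 10 18 -0.9;0 0 90 0 35 28 -0.9;0 0 90 0 35 28 -0.9;0 0 90 0 35 28 -0.9;0 0 90 0 35 28 -0.9;0 0 90 0 35 28 -0.9;0 0 90 0 35 28 -0.9;0 0 90 5.1 65.7 28 -0.9;0 0 90 5.1 65.7 28 -0.9;0 0 90 5.1 65.7 28 -0.9;0 0 90 5.1 65.7 28 -0.9;0 0 90 5.1 65.7 28 -0.9;0 0 90 5.1 65.7 28 -0.9;0 0 90 5.1 65.7 28 -0.9;0 0 90 5.1 65.7 28 -0.9'
python3 -c "
from h import *
o=bot.observe();print(o['q'].round(2));take('scene','s2')
s=cv2.imread('pics/s2.png')[150:300,150:350];cv2.imwrite('pics/s2c.png',cv2.resize(s,None,fx=3,fy=3))"
```

```text
clock: 14.07
tcp_pos: [406.7, 290.7, 300.2]
orientation: [1.903, 2.499, 0.0]
contact_force: [1.2, -1.1, -0.1]
finger_gap: 15.9
gripper_force: 29.4
[ 0.33  0.31 -1.21  1.8   0.31  1.24 -0.7 ]
```

View pics/s2c.png

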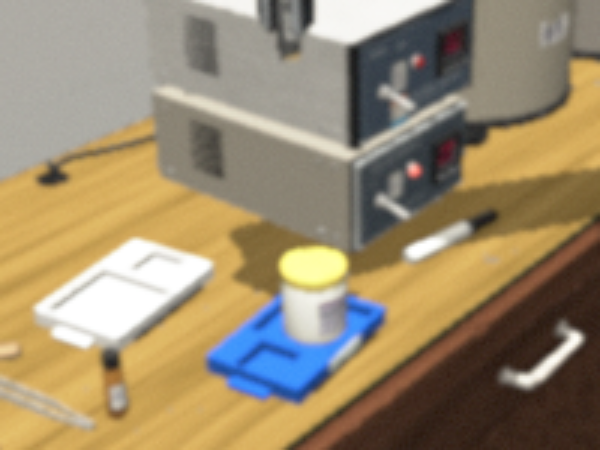

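The crop shows the jar still upright in the blue tray. The vial is pinched high above the controllers, where it is barely visible against them.

```bash
python3 -m crank '0 0 0 0.5 3.3 0 -0.9;0 0 0 0.5 3.3 -3 -0.9;0 0 0 0.5 3.3 -7 -0.9;0 0 0 0.5 3.3 -11 -0.9;0 0 0 0.5 3.3 -15 -0.9;0 0 0 0.5 3.3 -19 -0.9;0 0 0 0.5 3.3 -19 -0.9;0 0 0 0.5 3.3 -19 -0.9'
python3 - <<'E'
from h import *
s=take('scene','s3');cv2.imwrite('pics/s3c.png',cv2.resize(s['image'][200:290,190:310,::-1],None,fx=5,fy=5,interpolation=2))
s=take('side','sd3')
E
```

```text
clock: 14.78
tcp_pos: [411.4, 321.8, 110.4]
orientation: [-1.909, -2.494, 0.002]
contact_force: [0.0, 0.5, 0.6]
finger_gap: 15.8
gripper_force: 29.5
```

View pics/s3c.png

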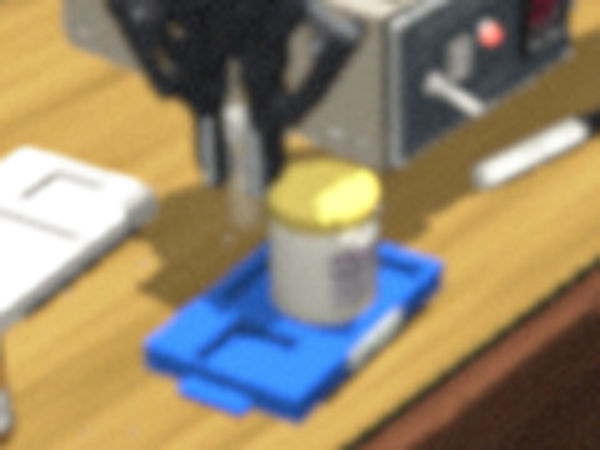

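The vial hangs upright between the pads above the small pocket.

```bash
python3 -m crank '0 0 0 0 0.2 -3 -0.9;0 0 0 0 0.2 -6 -0.9;0 0 0 0 0.2 -7.5 -0.9;0 0 0 0 0.2 -8.2 -0.9;0 0 0 0 0.2 -8.2 -0.9;0 0 0 0 0.2 -8.4 -0.9;0 0 0 0 0.2 -8.5 -0.9;0 0 0 0 0.2 -8.5 -0.9'
```

```text
clock: 15.55
tcp_pos: [413.0, 324.6, 26.4]
orientation: [1.91, 2.493, 0.005]
contact_force: [0.2, -1.4, 9.3]
finger_gap: 16.5
gripper_force: 30.5
```

Contact is light. I'll release and rise.

```bash
python3 -m crank '0 0 0 0 0 0 -0.5;0 0 0 0 0 0 -0.2;0 0 0 0 0 0 0;0 0 0 0 0 0 0;0 0 0 0 0 0 0;0 0 0 0 0 3 0;0 0 0 0 0 7 0;0 0 0 0 0 11 0;0 0 0 0 0 15 0;0 0 0 0 0 19 0;0 0 0 0 0 23 0;0 0 0 0 0 27 0;0 0 0 0 0 28 0.5;0 0 0 0 0 28 1'
python3 - <<'E'
from h import *
s=take('wrist','w6')
a=s['image'][:,:,::-1]; b=take('scene','s4')['image'][200:290,190:310,::-1]
b=cv2.resize(b,(400,300)); a=a[60:360,80:480]
cv2.imwrite('pics/m.png',np.hstack([a,b]))
E
```

```text
clock: 16.72
tcp_pos: [412.6, 324.7, 307.6]
orientation: [1.909, 2.493, 0.007]
contact_force: [0.6, -0.4, -1.0]
finger_gap: 65.7
gripper_force: 0.0
```

View pics/m.png

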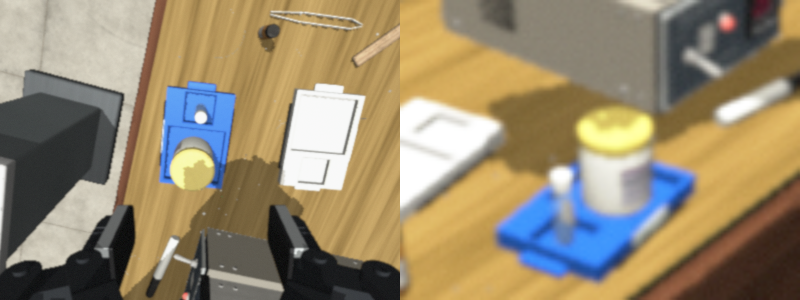

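The mosaic shows the jar and white vial standing centred in the blue tray, seen from the wrist and the scene cameras. The brown cap is at about (349,92) in the full wrist image.

```bash
python3 - <<'E'
from h import *
for f,b in (('w4',(120,85,160,115)),('w6',(330,75,370,110))):
    s=np.load(f'pics/{f}.npz');V=s['image'].max(2);P=pts(s)
    m=(V<85)&(P[...,2]>50)&(P[...,2]<75)
    st,c,cn=blob(s,m.astype(np.uint8),b);w=np.array([ray(s,*p[0],62)[:2] for p in cn],np.float32)
    print(st,c,ray(s,*c,62).round(1),cv2.minEnclosingCircle(w))
s=np.load('pics/w6.npz');P=pts(s);m=(abs(P[...,2]-66)<5)&(abs(P[...,0]-412)<25)&(abs(P[...,1]-325)<25)
print('wv',np.median(P[m],0),m.sum())
E
python3 -m crank '0 0 -98 -4.6 -40 0 1;0 0 -98 -4.6 -40 0 1;0 0 -98 -4.6 -40 0 1;0 0 -98 -4.6 -40 0 1;0 0 -98 -4.6 -40 0 1;0 0 -98 -4.6 -40 0 1;0 0 -98 -4.6 -40 0 1;0 0 -98 -4.6 -40 0 1;0 0 -98 -4.6 -40 0 1;0 0 -98 -4.6 -40 0 1;0 0 -98 -4.6 -55.7 -4 1;0 0 -98 -4.6 -55.7 -4 1;0 0 -98 -4.6 -55.7 -4 1;0 0 -98 -4.6 -55.7 -4 1;0 0 -98 -4.6 -55.7 -4 1;0 0 -98 -4.6 -55.7 -10 1;0 0 -98 -4.6 -55.7 -14 1;0 0 -98 -4.6 -55.7 -18 0.2;0 0 -98 -4.6 -55.7 -18 0.2;0 0 -98 -4.6 -55.7 -18 0.2'
```

```text
[131  93  16  13 167] [138.29341317  99.04790419] [468.9 440.6  62. ] ((468.2576599121094, 440.4235534667969), 8.90534782409668)
[345  85  14  13 143] [351.35664336  90.96503497] [466.6 442.5  62. ] ((466.8044128417969, 442.3841552734375), 7.99864387512207)
wv [412.72441055 324.53167037  65.72415616] 121
clock: 18.48
tcp_pos: [363.5, -231.1, 120.4]
orientation: [-3.129, -0.196, 0.008]
contact_force: [0.3, 0.4, -0.9]
finger_gap: 52.3
gripper_force: 0.0
```

Run:
```python
from h import *
s=take('wrist','w7');print(bot.observe()['tcp_pos']);P=pts(s)
m=(abs(P[...,2]-60)<5)&(abs(P[...,0]-367)<50)&(abs(P[...,1]+233)<25)
st,c,cn=blob(s,m.astype(np.uint8),(0,0,560,420));print(st,ray(s,*c,60),rectworld(s,cn,60))
```

```text
[ 364.79765473 -231.8712623   122.7742961 ]
[ 273  182   26   83 1946] [ 369.33170494 -232.82815688   60.        ] ((367.948974609375, -232.9609832763672), (60.42951583862305, 17.321535110473633), 6.730099678039551)
```

```bash
python3 -m crank '0 0 0 0.2 0 -3 0.2;0 0 0 0.2 0 -6 0.2;0 0 0 0.2 0 -9 0.2;0 0 0 0.2 0 -10.4 0.2;0 0 0 0.2 0 -10.4 0.2;0 0 0 0.2 0 -10.4 0.2;0 0 0 0.2 0 -10.4 -0.8;0 0 0 0.2 0 -10.4 -0.8;0 0 0 0.2 0 -10.4 -0.8;0 0 0 0.2 0 -10.4 -0.8;0 0 0 0.2 0 -10.4 -0.8;0 0 0 0.2 0 -10.4 -0.8' 40
```

```text
clock: 19.53
tcp_pos: [368.6, -233.8, 21.9]
orientation: [3.134, 0.194, 0.003]
contact_force: [-3.3, 2.0, 17.7]
finger_gap: 17.3
gripper_force: 38.9
```

```bash
python3 -m crank '0 0 0 0 0 1 -0.8;0 0 0 0 0 4 -0.8;0 0 0 -0.5 2 8 -0.8;0 0 0 -1 12 18 -0.8;0 0 0 -1 12 18 -0.8;0 0 0 -1 12 18 -0.8;0 0 0 0 38 28 -0.8;0 0 0 0 38 28 -0.8;0 0 0 0 38 28 -0.8;0 0 0 0 38 28 -0.8;0 0 0 0 38 28 -0.8;0 0 0 0 38 28 -0.8;0 0 0 0 38 28 -0.8;0 0 0 22 58 26 -0.8;0 0 0 22 58 26 -0.8;0 0 0 22 58 26 -0.8;0 0 0 22 58 26 -0.8;0 0 0 22 58 26 -0.8;0 0 0 22 58 26 -0.8;0 0 0 22 58 26 -0.8'
python3 -c "
from h import *
o=bot.observe();print(o['q'].round(2),o['tcp_pos'])"
```

```text
clock: 21.2
tcp_pos: [535.1, 297.0, 285.8]
orientation: [3.134, 0.194, -0.0]
contact_force: [0.5, -0.6, 1.5]
finger_gap: 17.3
gripper_force: 39.5
[ 0.17  0.55 -1.05  1.56  0.49  1.32 -2.38] [535.11546811 297.03436439 285.77697143]
```

```bash
python3 -m crank '0 0 0 5.1 4.7 0 -0.8;0 0 0 5.1 4.7 0 -0.8;0 0 0 5.1 4.7 -4 -0.8;0 0 0 5.1 4.7 -8 -0.8;0 0 0 5.1 4.7 -12 -0.8;0 0 0 5.1 4.7 -16 -0.8;0 0 0 5.1 4.7 -18 -0.8;0 0 0 5.1 4.7 -18 -0.8;0 0 0 5.1 4.7 -18 -0.8;0 0 0 5.1 4.7 -18 -0.8'
python3 -c "
from h import *
o=bot.observe();print(o['q'].round(2),o['tcp_pos']);take('scene','s5')"
```

```text
clock: 22.03
tcp_pos: [585.9, 343.7, 108.5]
orientation: [-3.134, -0.195, -0.004]
contact_force: [0.3, 0.8, -0.0]
finger_gap: 17.9
gripper_force: 39.4
[-0.    0.82 -0.89  1.54  0.69  1.11 -2.5 ] [585.86517486 343.69324607 108.5265329 ]
```

```bash
python3 -m crank '0 0 0 0.2 0.2 -3 -0.8;0 0 0 0.2 0.2 -6 -0.8;0 0 0 0.2 0.2 -7.5 -0.8;0 0 0 0.2 0.2 -8.1 -0.8;0 0 0 0.2 0.2 -8.1 -0.8;0 0 0 0.2 0.2 -8.3 -0.8;0 0 0 0.2 0.2 -8.4 -0.8;0 0 0 0.2 0.2 -8.4 -0.8'
```

```text
clock: 22.75
tcp_pos: [588.0, 345.8, 25.2]
orientation: [-3.135, -0.194, -0.004]
contact_force: [-8.0, -8.0, 25.9]
finger_gap: 17.4
gripper_force: 43.0
```

```bash
python3 -m crank '0 0 0 0 0 0.1 -0.5;0 0 0 0 0 0.1 -0.2;0 0 0 0 0 0.1 0.2;0 0 0 0 0 0.1 0.2;0 0 0 0 0 0.1 0.2;0 0 0 0 0 3 0.2;0 0 0 0 0 7 0.2;0 0 0 0 0 11 0.2;0 0 0 -4 3 15 0;0 0 0 -12 9.5 15 0;0 0 0 -12 9.5 15 0;0 0 0 -12 9.5 15 0;0 0 0 -12 9.5 15 0;0 0 0 -12 9.5 12 0;0 0 0 -12 9.5 12 0'
python3 - <<'E'
from h import *
s=take('wrist','w8');o=bot.observe();print(o['tcp_pos'],o['q'].round(2));P=pts(s)
m=(abs(P[...,2]-62)<6)&(abs(P[...,0]-468)<25)&(abs(P[...,1]-441)<25)
st,c,cn=blob(s,m.astype(np.uint8),(0,0,560,420));print(st,c,ray(s,*c,62));V=s['image'].max(2)
k=m&(V<90);st,c,cn=blob(s,k.astype(np.uint8),(0,0,560,420));print(st,ray(s,*c,62),cv2.minEnclosingCircle(np.array([ray(s,*p[0],62)[:2] for p in cn],np.float32)))
m=(abs(P[...,2]-64)<5)&(abs(P[...,0]-588)<50)&(abs(P[...,1]-346)<50)
st,c,cn=blob(s,m.astype(np.uint8),(0,0,560,420));print('timer',st,rectworld(s,cn,64))
E
```

```text
clock: 24.0
tcp_pos: [466.1, 438.8, 138.3]
orientation: [3.132, 0.196, -0.004]
contact_force: [-0.4, -0.4, -1.2]
finger_gap: 42.9
gripper_force: 0.0
[466.64415733 438.93908559 139.98017265] [-0.17  0.73 -0.94  1.63  0.64  1.12 -2.72]
[266 207  20  21 347] [275.38904899 217.25360231] [469.75823121 443.66626813  62.        ]
[267 207  19  20 291] [470.52070559 443.79438309  62.        ] ((470.2269592285156, 443.48846435546875), 7.733578681945801)
timer [ 428   11   41  105 2800] ((584.392578125, 348.8394470214844), (59.502296447753906, 17.903715133666992), 7.171267986297607)
```

```bash
python3 -m crank '0 0 90 0.2 0.3 0 0;0 0 90 0.2 0.3 0 0;0 0 90 0.2 0.3 0 0;0 0 90 0.2 0.3 0 0;0 0 90 0.2 0.3 0 0;0 0 90 0.2 0.3 0 0;0 0 90 0.2 0.3 0 0;0 0 90 0.2 0.3 0 0;0 0 90 0.2 0.3 0 0;0 0 90 0.2 0.3 0 0;0 0 90 0.2 0.3 0 0;0 0 90 0.2 0.3 0 0;0 0 90 0.2 0.3 0 0;0 0 90 0.2 0.3 0 0'
python3 - <<'E'
from h import *
s=take('wrist','w9');o=bot.observe();print(o['tcp_pos'],o['q'].round(2),o['orientation']);P=pts(s)
m=(abs(P[...,2]-62)<6)&(abs(P[...,0]-468)<25)&(abs(P[...,1]-441)<25)&(s['image'].max(2)<90)
st,c,cn=blob(s,m.astype(np.uint8),(0,0,560,420));print(st,ray(s,*c,62),cv2.minEnclosingCircle(np.array([ray(s,*p[0],62)[:2] for p in cn],np.float32)))
E
```

```text
clock: 25.22
tcp_pos: [469.9, 442.7, 142.7]
orientation: [-2.076, -2.357, -0.001]
contact_force: [-0.6, 0.4, 0.5]
finger_gap: 43.2
gripper_force: 0.0
[469.80944736 442.74553645 142.53554962] [-0.05  0.89 -1.21  1.61  0.87  1.26 -1.3 ] [-2.08182410e+00 -2.35200708e+00 -6.46881625e-04]
[270 209  18  18 210] [467.95906814 445.86831263  62.        ] ((467.94366455078125, 444.9140930175781), 7.765381813049316)
```

```bash
python3 -m crank '0 0 0 -0.1 0.1 -4 0;0 0 0 -0.1 0.1 -8 0;0 0 0 -0.1 0.1 -11 0;0 0 0 -0.1 0.1 -12.3 0;0 0 0 -0.1 0.1 -12.3 0;0 0 0 -0.1 0.1 -12.3 0;0 0 0 -0.1 0.1 -12.3 -0.9;0 0 0 -0.1 0.1 -12.3 -0.9;0 0 0 -0.1 0.1 -12.3 -0.9;0 0 0 -0.1 0.1 -12.3 -0.9;0 0 0 -0.1 0.1 -12.3 -0.9' 30
```

```text
clock: 26.18
tcp_pos: [468.9, 444.8, 20.8]
orientation: [2.08, 2.354, 0.005]
contact_force: [0.5, -1.6, 8.8]
finger_gap: 16.4
gripper_force: 29.8
```

```bash
python3 -m crank '0 0 0 0 0 1 -0.9;0 0 0 0 0 4 -0.9;0 0 0 0 0 8 -0.9;0 0 0 0 0 12 -0.9;0 0 0 3 -3 15 -0.9;0 0 0 13.1 -16.6 15 -0.9;0 0 0 13.1 -16.6 15 -0.9;0 0 0 13.1 -16.6 15 -0.9;0 0 0 13.1 -16.6 15 -0.9;0 0 0 13.1 -16.6 15 -0.9;0 0 0 13.1 -16.6 15 -0.9;0 0 0 13.1 -16.6 12 -0.9;0 0 0 13.1 -16.6 8 -0.9;0 0 0 13.1 -16.6 8 -0.9;0 0 0 13.1 -16.6 8 -0.9'
```

```text
clock: 27.43
tcp_pos: [598.1, 278.5, 99.1]
orientation: [-2.077, -2.355, 0.002]
contact_force: [-0.5, 0.2, 0.9]
finger_gap: 16.4
gripper_force: 29.4
```

```bash
python3 -m crank '0 0 0 0.1 0 -3 -0.9;0 0 0 0.1 0 -6 -0.9;0 0 0 0.1 0 -7.2 -0.9;0 0 0 0.1 0 -7.4 -0.9;0 0 0 0.1 0 -7.6 -0.9;0 0 0 0.1 0 -7.6 -0.9;0 0 0 0.1 0 -7.6 -0.9'
```

```text
clock: 28.02
tcp_pos: [600.8, 278.8, 24.8]
orientation: [2.079, 2.355, 0.004]
contact_force: [-0.8, 0.0, 6.3]
finger_gap: 15.8
gripper_force: 29.8
```

Touching the floor. I'll release, rise and check.

```bash
python3 -m crank '0 0 0 0 0 0 -0.5;0 0 0 0 0 0 -0.2;0 0 0 0 0 0 0;0 0 0 0 0 0 0;0 0 0 0 0 0 0;0 0 0 0 0 3 0;0 0 0 0 0 7 0;0 0 0 0 0 11 0;0 0 0 -2 2 15 0;0 0 0 -4 2 19 0;0 0 0 -6 3 23 0;0 0 0 -9 4 26 0;0 0 0 -13 5 28 0;0 0 0 -13 5 28 0;0 0 0 -13 5 28 0'
python3 - <<'E'
from h import *
s=take('wrist','w10');P=pts(s)
for n,c0,z in (('jar',(422,255),74),('wv',(412,324),66),('timer',(588,346),64),('bv',(600,278),66)):
    m=(abs(P[...,2]-z)<6)&(abs(P[...,0]-c0[0])<42)&(abs(P[...,1]-c0[1])<36)
    if m.any():
        st,c,cn=blob(s,m.astype(np.uint8),(0,0,560,420)); print(n,st[4],rectworld(s,cn,z))
b=take('scene','s6')['image'][200:300,130:310,::-1]
b=cv2.resize(b,None,fx=2.8,fy=2.8,interpolation=2)
cv2.imwrite('pics/n.png',np.hstack([s['image'][80:360,270:560,::-1] if 0 else s['image'][60:340,260:540,::-1],b]))
E
```

```text
clock: 29.27
tcp_pos: [466.8, 330.6, 306.1]
orientation: [2.072, 2.358, 0.006]
contact_force: [-0.5, -0.3, 0.2]
finger_gap: 42.6
gripper_force: 0.0
jar 1511 ((420.521240234375, 256.899169921875), (57.39059066772461, 57.117706298828125), 49.90552520751953)
wv 130 ((413.6876525878906, 324.8786926269531), (15.294939041137695, 14.625079154968262), 51.352516174316406)
timer 662 ((582.638427734375, 347.5762939453125), (60.27268600463867, 17.624792098999023), 7.365917682647705)
bv 116 ((599.4667358398438, 278.7780456542969), (14.358441352844238, 15.816383361816406), 12.49596881866455)
```

View pics/n.png

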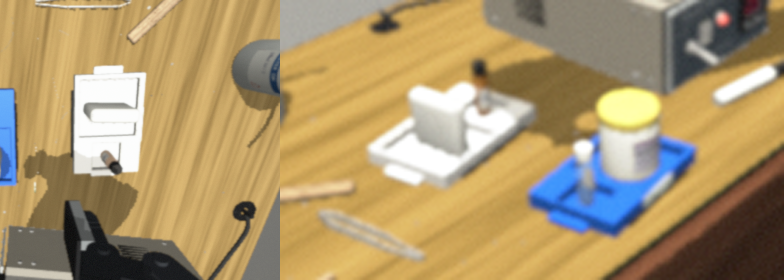

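The last picture shows all four things upright in their pockets, and the forceps and marker in place. The timer measures about 5 mm off-centre along its length, so I'll check its tilt and offset numerically.

Run:
```python
from h import *
for f in ('w8','w10'):
    s=np.load(f'pics/{f}.npz');P=pts(s)
    m=(P[...,2]>25)&(abs(P[...,0]-588)<45)&(abs(P[...,1]-346)<20); q=P[m]
    t=q[q[:,2]>58]
    print(f,'x range all',np.percentile(q[:,0],[1,99]).round(1),'top z vs x',np.polyfit(t[:,0]-585,t[:,2],1).round(3))
    for z in (15,30,45,62):
        r=P[(abs(P[...,2]-z)<6)&(abs(P[...,0]-588)<36)&(abs(P[...,1]-346)<14)]
        if len(r)>10: print('  z',z,len(r),np.percentile(r[:,0],[1,99]).round(1),np.percentile(r[:,1],[1,99]).round(1))
s=np.load('pics/w10.npz');H,S,V=cv2.split(cv2.cvtColor(s['image'],cv2.COLOR_RGB2HSV))
P=pts(s);t=(abs(P[...,2]-16)<5)&(abs(P[...,0]-592)<65)&(abs(P[...,1]-323)<85)&(S<50)
k=cv2.morphologyEx(t.astype(np.uint8),cv2.MORPH_CLOSE,np.ones((5,5)))
st,c,cn=blob(s,k,(0,0,560,420));print('tray',st,rectworld(s,cn,16))
```

```text
w8 x range all [555.1 613.9] top z vs x [2.0000e-03 6.2622e+01]
  z 15 454 [554.6 613.2] [348.8 358.7]
  z 30 573 [554.5 613.5] [348.7 358.6]
  z 45 685 [554.6 613.1] [348.3 358.7]
  z 62 3066 [555.6 614. ] [337.2 358. ]
w10 x range all [553.4 612. ] top z vs x [9.0000e-03 6.2668e+01]
  z 15 75 [553.3 608. ] [339.4 358.6]
  z 30 76 [553.3 607.7] [339.4 358.4]
  z 45 82 [553.2 609.1] [337.7 358.4]
  z 62 701 [554.2 612.1] [336.2 357.8]
tray [ 333  132   72  102 2736] ((591.931396484375, 324.3795166015625), (95.98052215576172, 142.2647247314453), 9.743513107299805)
```

```bash
python3 -c "
from station import bot
print(bot.sign_off())"
```

```text
the job is handed in; nothing more can be done
None
```

Both kits are made up and handed in at about 29 s on the robot's clock: all four things stand upright in their pockets, near the middle (the timer about 4 mm off along its length), and the forceps and marker were not touched.

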